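# Dispense one Petri dish and nudge it to the blue-taped place

## Task

Push the red plunger knob of the dish dispenser fully in, once, so that a single Petri dish comes out onto the bench, and let the plunger spring back. Then nudge that dish aside with the fingertips, sliding it flat along the bench without gripping or lifting it, until it lies wholly inside the blue-taped square. Leave everything else where it is.

Things in the scene. Friction and masses are not known exactly. Their poses are not given: they have to be found in the camera images.
- dispenser: Petri dish dispenser fixed to the bench: base plate 3 mm thick, 70 mm wide, x -82 to +36 mm; clear magazine box 66 mm square, 55 mm high, open on top, with a stack of three dishes; blue guide block 65 mm wide, 32 mm high at x -82 to -70. Origin on the bench under the magazine's centre; x is the way dishes come out under the front gate (they drop 3 mm off the plate), z up
- plunger (a joint): travel of the plunger (30 mm wide steel bar with red knob), m: 0 = out, at rest; 0.092 = fully in, at its stop. It moves along the dispenser's +x. Spring: 2 N at the start, 7 N fully in; returns by itself in about a second when let go. Fully in, it has carried the lowest dish to landing; on its return the stack drops by one. Each full stroke ejects one more dish
- plunger_face (a point): centre of the flat outer face of the red plunger knob (knob 36 mm across, 14 mm thick, centre 24 mm above the bench); moves with the plunger; at rest it is 190 mm behind the dispenser's origin (along its -x)
- landing (a point): point on the bench 88.5 mm ahead of the dispenser's origin, where the centre of a dish ends up when the plunger is pressed fully in
- dish1: the lowest dish in the magazine, the one that will come out: lidded clear Petri dish with amber agar, 55 mm across, 15 mm high, 16 to 28 g; origin at the centre of its underside, z up. It slides on the bench with a friction coefficient of about 1, and the fingers are as grippy: two fingertips spread more than 30 mm can wedge it between them
- dish2: second dish in the stack, same as dish1; stays in the magazine
- dish3: top dish in the stack, same as dish1; stays in the magazine; its top is 48 mm above the bench at the start
- blue_place: square marked on the bench with flat blue tape 12 mm wide (nothing to bump into), 100 mm clear inside, 124 mm outside; origin at its centre on the bench; x and y along its sides. It lies ahead of the dispenser, to one side of the way out; the yellow one lies to the other side
- yellow_place: same square in yellow tape, the other dish's place; origin at its centre; not a target
- red_dish: dish like dish1 but with dark red agar, standing in the yellow square; must not be moved; origin at the centre of its underside
- bottle: standing bottle, brown, blue cap, 44 mm across, 85 mm high, beyond the landing; must not be moved; origin at the centre of its underside
- tube: standing clear tube with blue screw cap, 34 mm across the cap, 112 mm high, beyond the landing; must not be moved; origin at the centre of its underside
- tip_box: white box of pipette tips with yellow top, 120 (x) by 82 (y) by 53 mm high, at the dispenser's far side; must not be moved; origin at the centre of its underside
Things that resemble listed ones, but are neither listed nor needed, are in the scene too. There is more than one size of the dispenser; the job needs the larger.

How it is judged:
On the way, in this order (a step that is already met when the one before it is completed fails the run):
1. the plunger is pressed fully in and the lowest dish is out on the bench, clear of the dispenser (value of joint plunger above 0.086 m and x of dish1 in the frame of dispenser above 0.08 m).
2. the plunger has sprung back out and the next dish has dropped into its place (value of joint plunger below 0.004 m and height (world z) of dish2 below 0.006 m), for 0.1 s.
At the end, for the whole second after the job is handed in: dish1 lies flat and at rest on the bench inside the blue-taped square (centre within 24.5 mm of the square's centre along each side: wholly inside, 2 mm overlap allowed), the plunger is back out, and the other two dishes are in the magazine, dropped down by one (all of step 2 and x of dish1 in the frame of blue_place between -0.0245 and 0.0245 m and y of dish1 in the frame of blue_place between -0.0245 and 0.0245 m and angle between dish1's own z axis and vertical below 0.06 rad and height (world z) of dish1 below 0.002 m and linear speed of dish1 below 0.01 m/s and horizontal distance between each of dish2, dish3 and dispenser below 0.008 m); the robot touches nothing.
It fails at once if the dispensed dish is lifted or tipped up (height (world z) of dish1 above 0.012 m or angle between dish1's own z axis and vertical above 0.3 rad).
It fails at once if the dispensed dish is gripped or pressed hard by the fingers (over 10 N) (contact force between the fingers and dish1 above 10 N).
It fails at once if a second dish is ejected or a dish is taken out of the magazine (horizontal distance between any of dish2, dish3 and dispenser above 0.015 m or height (world z) of dish3 above 0.043 m).
It fails at once if the red dish, the bottle, the tube or the tip box is moved more than 15 mm (distance of any of red_dish, bottle, tube, tip_box from where it was at the start of the episode above 0.015 m).
It also fails if it takes over 51 s, if anything falls off the work surface, if the arm or the gripper's body presses on something with over 40 N, if the wrist force passes 120 N, or if a joint passes its speed limit or range.

## Robot

A 6-joint arm with a two-finger parallel gripper is mounted at the origin on the work surface. World frame = base frame: x ahead of the robot, y to its left, z up, the work surface at z = 0. Lengths are in m, angles in rad, forces in N, time in s.
With the tool pointing down it reaches from about 0.35 to 0.775 m from the base axis. Payload 5.5 kg.
Tool frame: the origin (TCP) lies where the fingers leave the gripper's body, on its centre line; the fingertips stand 73 mm ahead of it and the grasp point (between the pads) lies 54 mm ahead of it; z points along the fingers, y is the direction in which the jaws open and shut (so a half turn about z gives the same grasp; the last joint's range is limited). The gripper opens to 85 mm and grips with 20 to 120 N. Pads are 22 mm wide; open, the fingers measure 114 mm over their backs; the gripper's body (76 mm by 85 mm) begins 54 mm behind the grasp point. The pads swing forward as they close: fully open they stand 13 mm farther back than shut.
Start: joints at [1.086, 0.313, 0.046, 1.304, 0, 1.431], TCP at [0.194, 0.541, 0.304] pointing down, gripper open.
Joint ranges: [-2.76, 2.76], [-0.86, 1.69], [-1.03, 1.26], [-2.2, 2.34], [-1.47, 1.5], [-3.14, 3.14]. Speed limits (rad/s): [2.57, 2.57, 3.14, 3.14, 3.14, 3.14].

## Interface

Orientations are given as a unit quaternion [w, x, y, z].
In Python, from workcell import env, read_camera, job, cut_out gives the robot as it stands.
- The arm moves only by the tool servo_tool, never from a script. Its argument "deltas" is a list of rows, each an object of numbers: "dx", "dy", "dz": the shift along the world's x, y, z in mm; "rx", "ry", "rz": the turn, a rotation vector about the world's x, y, z in rad; "fingers": the closure, from -1 (fully open) to 1 (shut). A call has 1 to 8 rows; each row shifts and turns the commanded pose from where the row before left it; what a row does not reach is not made up. A row lasts 1/10 s, in which the tool goes at most 50 mm and 8.59 degrees, less where a joint would pass 70% of its speed; a pose out of reach is approached as far as the arm can. A call is refused whole if a number of a shift passes 50 or a number of a turn 0.15, either way. A call with a gripper value outside its range is refused whole. The fingers move at their own pace and stop on an object; "newtons" is the grip in N (left out, the last holds). Time passes only in rows, so rows that do not move let the fingers close. It gives the time, the measured TCP pose, the force and the opening at its end, in the units of the state.
- env.get_state(): the state, without advancing time (a new reading comes with each control period).
- read_camera(name): name is "side" or "top" or "wrist"; returns a dict with "img" (480x640x3 uint8, red, green, blue), "intrinsics" (3x3 intrinsics, pixels), "extrinsics" (4x4, takes a point from camera to world coordinates); the wrist camera has in their place "hand_eye" (4x4, takes a point from camera to tool coordinates, whose origin is the TCP and whose axes are the flange's). Camera axes: x right, y down, z forward; pixel columns grow to the right and rows downward; lengths in m; the calibration is good to about 2 mm. A picture is of the moment at which its call begins: read the wrist's pose just before it. There is no depth.
- job.hand_in(): hands the job in, once; it reports no verdict.
Trained networks look in the newest picture that a camera, given by its name, has taken for a name from the list of things; names that differ only in an ending like _2 or _b are one class to them, and where a whole thing is asked for, a point or a joint stands for the part that bears it (a point fixed in the world has none). Each returns a list of dicts, best first, with "confidence" (0 to 1); they miss things now and then, are a little off and sometimes report something else, mostly with a low value. They report only what shows in the picture. A call takes as long as a camera call. They do not tell look-alikes from the thing itself.
- cut_out(target, camera): "region" (480x640 bool, what is visible of it) and "extent" ([left, top, right, bottom] in pixels, round what is visible of it).
The state is a dict: "clock": time; "joint_pos": joint angles; "qvel": joint speeds; "tau": joint torques, N m; "tcp_pos": TCP position; "orientation": TCP orientation; "wrist_force": force on the tool from outside, world axes, zero at the start; "ft_torque": the same for the moment, N m; "finger_gap": finger opening in m.
Only numpy, scipy, OpenCV 4.12 (cv2) and the standard library are available. Lean on these libraries where they do the work, as an engineer would, in place of code of your own. Each camera call takes 0.05 s, during which the arm holds its last target. There are 200 camera calls.

## Working session

There is one attempt and no reset: what is moved stays moved. The work goes in short steps, Python scripts to look and compute and a tool call to move; the robot and the scene stay as the last step left them, time stands still between calls to the robot, and variables do not carry over. Pictures are saved under pics/ and viewed, about 8 in all and at most 12, crops included, and the job is handed in when it is done.

Besides the shell and the picture viewer there is one more tool, called as a command line: name --argument value ..., lists and objects as JSON in quotes. servo_tool: Moves the arm, as the interface text tells. Its arguments: {"type":"object","properties":{"deltas":{"type":"array"},"newtons":{"type":"number"}},"required":["deltas"]}

```bash
mkdir -p pics
cat > h.py <<'E'
import numpy as np,cv2
from workcell import env,read_camera,job,cut_out
def save(cam,name):
    r=read_camera(cam); cv2.imwrite('pics/'+name,r['img'][:,:,::-1]); return r
def back(r,uv,z,T=None):
    T=np.array(r['extrinsics']) if T is None else T
    K=np.array(r['intrinsics']); d=T[:3,:3]@np.linalg.solve(K,[uv[0],uv[1],1.]); o=T[:3,3]
    return o+d*(z-o[2])/d[2]
def proj(r,p):
    T=np.linalg.inv(np.array(r['extrinsics'])); K=np.array(r['intrinsics'])
    c=T[:3,:3]@np.array(p,float)+T[:3,3]; c=K@c; return c[:2]/c[2]
E
python3 - <<'E'
from h import *
for cam in ['top','side']:
    r=save(cam,cam+'0.png')
    print(cam,np.round(r['extrinsics'],3).tolist(),np.round(r['intrinsics'],0).tolist())
    for n in ['dispenser','plunger','blue_place','yellow_place','red_dish','bottle','tube','tip_box','dish1']:
        for d in cut_out(n,cam)[:3]:
            v,u=np.nonzero(d['region']); print(n,round(d['confidence'],2),np.round(d['extent']),u.mean().round(1),v.mean().round(1),np.round(back(r,(u.mean(),v.mean()),0),3)[:2])
print(env.get_state())
E
```

```text
top [[-0.028, -0.977, 0.211, 0.455], [-1.0, 0.028, -0.003, -0.01], [-0.003, -0.211, -0.977, 0.745], [0.0, 0.0, 0.0, 1.0]] [[447.0, 0.0, 317.0], [0.0, 447.0, 247.0], [0.0, 0.0, 1.0]]
dispenser 0.9 [268. 157. 317. 293.] 294.3 233.2 [0.641 0.025]
dispenser 0.78 [116. 206. 164. 313.] 139.8 271.3 [0.583 0.286]
plunger 0.79 [281. 156. 307. 246.] 295.6 199.3 [0.702 0.021]
plunger 0.73 [129. 204. 149. 276.] 140.9 236.5 [0.643 0.288]
blue_place 0.83 [189. 308. 274. 391.] 232.8 353.0 [0.444 0.128]
blue_place 0.19 [460. 223. 495. 251.] 473.9 235.8 [ 0.628 -0.283]
yellow_place 0.71 [303. 311. 395. 403.] 351.1 356.4 [ 0.433 -0.064]
red_dish 0.79 [334. 337. 367. 374.] 350.8 355.4 [ 0.435 -0.063]
red_dish 0.59 [458. 287. 506. 314.] 482.5 301.9 [ 0.515 -0.286]
bottle 0.76 [459. 220. 495. 253.] 473.9 236.2 [ 0.627 -0.283]
tube 0.62 [459. 286. 503. 315.] 482.5 302.0 [ 0.515 -0.286]
tube 0.16 [286. 158. 306. 244.] 295.8 198.3 [0.704 0.021]
tip_box 0.68 [316. 212. 394. 265.] 355.7 238.5 [ 0.629 -0.08 ]
dish1 0.9 [280. 249. 308. 283.] 292.6 267.6 [0.582 0.029]
side [[-0.697, -0.394, 0.598, 0.182], [-0.71
[... 923 characters left out ...]
15.0 283.5 [0.555 0.025]
{'clock': 1.0, 'joint_pos': array([ 1.08640251e+00,  3.13160704e-01,  4.60839035e-02,  1.30363205e+00,
       -7.12558620e-06,  1.43118336e+00]), 'qvel': array([-0.00089974, -0.00010575, -0.00032576,  0.00032754, -0.00095822,
        0.00049132]), 'tau': array([ 1.24287013e-03, -4.80470109e+01,  2.98819739e+01,  2.31704780e-04,
        6.90247748e-05,  1.00120002e-05]), 'tcp_pos': array([0.19436796, 0.54116576, 0.30393896]), 'orientation': array([1.68167320e-05, 1.71537830e-01, 9.85177533e-01, 4.05323028e-05]), 'wrist_force': array([ 0.01079085, -0.06889565, -0.37983782]), 'ft_torque': array([ 0.00161492, -0.03978862,  0.06608969]), 'finger_gap': 0.08551192824494673}
```

View pics/top0.png

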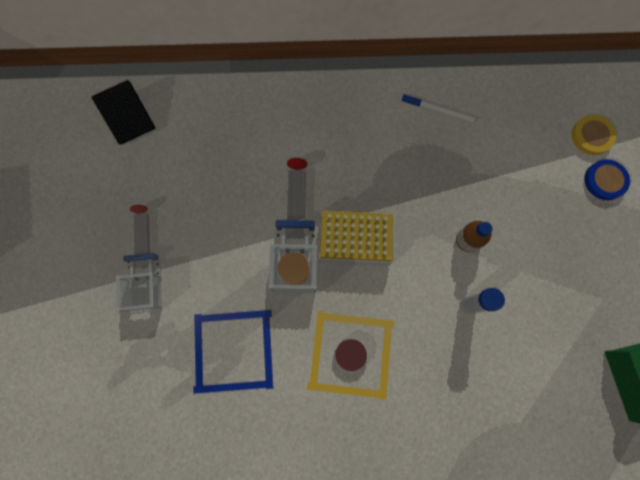

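View pics/side0.png

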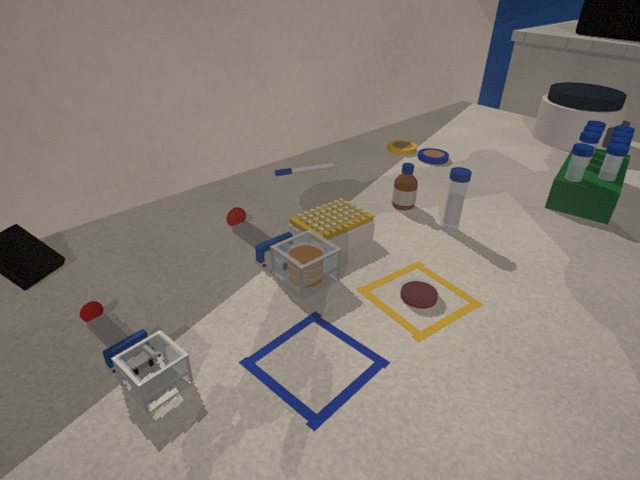

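The top view shows the larger dispenser, holding amber dishes, at about (294,233) with its red knob at (297,163). The small empty look-alike is at (140,270). The blue square is at (233,352) and the red dish is in the yellow square. I'll zoom in to measure the axis.

Run:
```python
from h import *
rt=read_camera('top'); rs=read_camera('side')
im=rt['img']; c=cv2.resize(im[140:300,250:400,::-1],None,fx=5,fy=5,interpolation=cv2.INTER_CUBIC)[:,:750]
cv2.imwrite('pics/crop1.png',cv2.resize(c,None,fx=.75,fy=.75))
def red(r,x0,x1,y0,y1):
    i=r['img'].astype(int); m=(i[...,0]>90)&(i[...,0]>2*i[...,1])&(i[...,0]>2*i[...,2]); mm=np.zeros_like(m); mm[y0:y1,x0:x1]=m[y0:y1,x0:x1]
    v,u=np.nonzero(mm); return u.mean(),v.mean(),u.min(),u.max(),v.min(),v.max()
a=red(rt,270,320,145,180); b=red(rs,215,260,195,240); print(a,b)
P=[np.array(r['intrinsics'])@np.linalg.inv(np.array(r['extrinsics']))[:3] for r in(rt,rs)]
X=cv2.triangulatePoints(P[0],P[1],np.array(a[:2]).reshape(2,1),np.array(b[:2]).reshape(2,1)); print('knob',(X[:3]/X[3]).ravel())
print('knob top@.024',back(rt,a[:2],.024),'side',back(rs,b[:2],.024))
i=rt['img'].astype(int); h=cv2.cvtColor(rt['img'],cv2.COLOR_RGB2HSV)
# blue square and guide block
bl=((h[...,0]>100)&(h[...,0]<130)&(h[...,1]>130)).astype(np.uint8)
for nm,(x0,x1,y0,y1),z in [('square',(180,280,300,400),0),('guide',(268,322,212,236),.032)]:
    m=np.zeros_like(bl); m[y0:y1,x0:x1]=bl[y0:y1,x0:x1]
    p=np.argwhere(m)[:,::-1].astype(np.float32); w=np.array([back(rt,q,z)[:2] for q in p],np.float32)
    print(nm,len(p),cv2.minAreaRect(w), p.min(0),p.max(0))
d=cut_out('dish1','top')[0]; v,u=np.nonzero(d['region']); print('stack',back(rt,(u.mean(),v.mean()),.045))
d=cut_out('dish1','side')[0]; v,u=np.nonzero(d['region']); print('stack side',back(rs,(u.mean(),v.mean()),.04))
d=cut_out('red_dish','top')[0]; v,u=np.nonzero(d['region']); print('red',back(rt,(u.mean(),v.mean()),.013))
```

```text
<stdin>:7: RuntimeWarning: Mean of empty slice.
  ret = ret.dtype.type(ret / rcount)
Traceback (most recent call last):
ValueError: zero-size array to reduction operation minimum which has no identity
```

View pics/crop1.png

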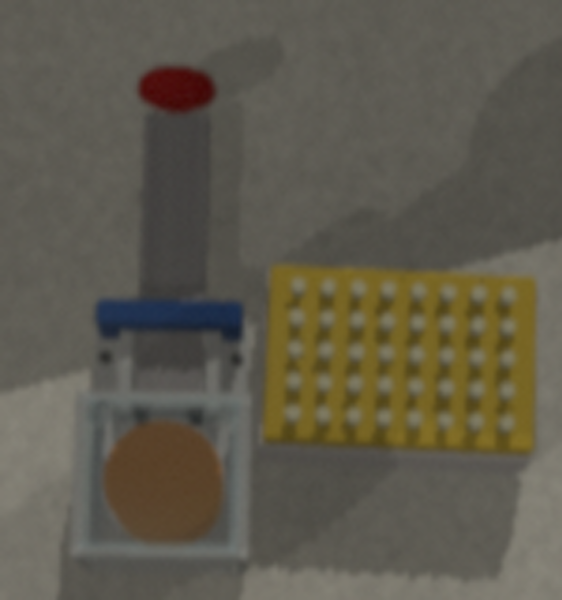

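The crop shows the knob at about (297,164), the guide block's top edge near (295,222), and the magazine's top rim around columns 270–317 and rows 246–288.

Run:
```python
from h import *
rt=read_camera('top'); rs=read_camera('side')
def red(r,x0,x1,y0,y1):
    i=r['img'].astype(int); m=(i[...,0]>60)&(i[...,0]>1.9*i[...,1])&(i[...,0]>1.9*i[...,2]); mm=np.zeros_like(m); mm[y0:y1,x0:x1]=m[y0:y1,x0:x1]
    v,u=np.nonzero(mm); return u.mean(),v.mean(),u.min(),u.max(),v.min(),v.max()
a=red(rt,270,320,145,180); b=red(rs,215,260,195,240); print(a,b)
P=[np.array(r['intrinsics'])@np.linalg.inv(np.array(r['extrinsics']))[:3] for r in(rt,rs)]
X=cv2.triangulatePoints(P[0],P[1],np.array(a[:2]).reshape(2,1),np.array(b[:2]).reshape(2,1)); print('knob',(X[:3]/X[3]).ravel())
print('knob top@.024',back(rt,a[:2],.024),'side',back(rs,b[:2],.024))
h=cv2.cvtColor(rt['img'],cv2.COLOR_RGB2HSV)
bl=((h[...,0]>100)&(h[...,0]<130)&(h[...,1]>110)).astype(np.uint8)
for nm,(x0,x1,y0,y1),z in [('square',(180,280,300,400),0),('guide',(268,322,212,236),.032)]:
    m=np.zeros_like(bl); m[y0:y1,x0:x1]=bl[y0:y1,x0:x1]
    p=np.argwhere(m)[:,::-1].astype(np.float32); w=np.array([back(rt,q,z)[:2] for q in p],np.float32)
    print(nm,len(p),cv2.minAreaRect(w), p.min(0),p.max(0))
for c in ['top','side']:
    r={'top':rt,'side':rs}[c]
    for n,z in [('dish1',.045),('red_dish',.013)]:
        d=cut_out(n,c)[0]; v,u=np.nonzero(d['region']); print(n,c,back(r,(u.mean(),v.mean()),z))
# model check, several yaw
mag=[back(rt,(250+x/3.75,140+y/3.75),.055)[:2] for x,y in [(76,398),(250,398),(247,555),(72,555)]]
print('mag',np.round(mag,4).tolist(),np.mean(mag,0))
```

```text
(np.float64(296.7374301675978), np.float64(163.35195530726256), np.int64(287), np.int64(306), np.int64(158), np.int64(169)) (np.float64(235.65748031496062), np.float64(216.0984251968504), np.int64(227), np.int64(245), np.int64(208), np.int64(225))
knob [0.75911242 0.01754407 0.02447079]
knob top@.024 [0.75890564 0.01717953 0.024     ] side [0.76039721 0.01728379 0.024     ]
square 1756 ((0.44774335622787476, 0.12825292348861694), (0.12393888086080551, 0.12476915866136551), 1.2663546800613403) [194. 311.] [272. 392.]
guide 242 ((0.648954451084137, 0.02261265367269516), (0.06115739420056343, 0.013660730794072151), 88.34586334228516) [276. 220.] [313. 228.]
dish1 top [0.57393404 0.02615611 0.045     ]
red_dish top [ 0.4356501 -0.0622988  0.013    ]
dish1 side [0.57701636 0.02324965 0.045     ]
red_dish side [ 0.43070333 -0.05421453  0.013     ]
mag [[0.6076, 0.0605], [0.6055, -0.0128], [0.5392, -0.0097], [0.5413, 0.0625]] [0.57339392 0.02510614]
```

Checks agree:

| Quantity | Value |
|---|---|
| Dispenser origin | about (0.575, 0.025) |
| Knob centre | about (0.759, 0.017), 184 mm behind the origin (expected 183) |
| Dispenser +x direction | about (-0.999, 0.043) |
| Landing | about (0.487, 0.029) |
| Blue centre | (0.448, 0.128), measured 124 mm outside |

I'll swing over with the fingers closed, then tilt the tips outward to get behind the knob.

servo_tool --deltas '[{"dx": 29.5, "dy": -26, "rz": 0.038, "fingers": 1}, {"dx": 29.5, "dy": -26, "rz": 0.038, "fingers": 1}, {"dx": 29.5, "dy": -26, "rz": 0.038, "fingers": 1}, {"dx": 29.5, "dy": -26, "rz": 0.038, "fingers": 1}, {"dx": 29.5, "dy": -26, "rz": 0.038, "fingers": 1}, {"dx": 29.5, "dy": -26, "rz": 0.038, "fingers": 1}, {"dx": 29.5, "dy": -26, "rz": 0.038, "fingers": 1}, {"dx": 29.5, "dy": -26, "rz": 0.038, "fingers": 1}]' --newtons 30

```text
invalid input at $.deltas[0]: expected keys dx, dy, dz, rx, ry, rz, fingers
```

servo_tool --deltas '[{"dx": 29.5, "dy": -26, "dz": -12, "ry": -0.044}, {"dx": 29.5, "dy": -26, "dz": -12, "ry": -0.044}, {"dx": 29.5, "dy": -26, "dz": -12, "ry": -0.044}, {"dx": 29.5, "dy": -26, "dz": -12, "ry": -0.044}, {"dx": 29.5, "dy": -26, "dz": -12, "ry": -0.044}, {"dx": 29.5, "dy": -26, "dz": -12, "ry": -0.044}, {"dx": 29.5, "dy": -26, "dz": -12, "ry": -0.043}, {"dx": 29.5, "dy": -26, "dz": -12, "ry": -0.043}]'

```text
invalid input at $.deltas[0]: expected keys dx, dy, dz, rx, ry, rz, fingers
```

servo_tool --deltas '[{"dx": 29.5, "dy": -26}, {"dx": 29.5, "dy": -26}, {"dx": 29.5, "dy": -26}, {"dx": 29.5, "dy": -26}, {}, {}]'

```text
invalid input at $.deltas[0]: expected keys dx, dy, dz, rx, ry, rz, fingers
```

All seven keys are needed in every row.

servo_tool --deltas '[{"dx": 29.5, "dy": -26, "dz": 0, "rx": 0, "ry": 0, "rz": 0.038, "fingers": 1}, {"dx": 29.5, "dy": -26, "dz": 0, "rx": 0, "ry": 0, "rz": 0.038, "fingers": 1}, {"dx": 29.5, "dy": -26, "dz": 0, "rx": 0, "ry": 0, "rz": 0.038, "fingers": 1}, {"dx": 29.5, "dy": -26, "dz": 0, "rx": 0, "ry": 0, "rz": 0.038, "fingers": 1}, {"dx": 29.5, "dy": -26, "dz": 0, "rx": 0, "ry": 0, "rz": 0.038, "fingers": 1}, {"dx": 29.5, "dy": -26, "dz": 0, "rx": 0, "ry": 0, "rz": 0.038, "fingers": 1}, {"dx": 29.5, "dy": -26, "dz": 0, "rx": 0, "ry": 0, "rz": 0.038, "fingers": 1}, {"dx": 29.5, "dy": -26, "dz": 0, "rx": 0, "ry": 0, "rz": 0.038, "fingers": 1}]' --newtons 30

```text
clock: 2.2
tcp_pos: [0.4314, 0.332, 0.3041]
orientation: [0.0, 0.02, 1.0, 0.0]
wrist_force: [0.6, -0.2, 0.5]
finger_gap: 0.0001
```

servo_tool --deltas '[{"dx": 29.5, "dy": -26, "dz": -12, "rx": 0, "ry": -0.044, "rz": 0, "fingers": 1}, {"dx": 29.5, "dy": -26, "dz": -12, "rx": 0, "ry": -0.044, "rz": 0, "fingers": 1}, {"dx": 29.5, "dy": -26, "dz": -12, "rx": 0, "ry": -0.044, "rz": 0, "fingers": 1}, {"dx": 29.5, "dy": -26, "dz": -12, "rx": 0, "ry": -0.044, "rz": 0, "fingers": 1}, {"dx": 29.5, "dy": -26, "dz": -12, "rx": 0, "ry": -0.044, "rz": 0, "fingers": 1}, {"dx": 29.5, "dy": -26, "dz": -12, "rx": 0, "ry": -0.044, "rz": 0, "fingers": 1}, {"dx": 29.5, "dy": -26, "dz": -12, "rx": 0, "ry": -0.043, "rz": 0, "fingers": 1}, {"dx": 29.5, "dy": -26, "dz": -12, "rx": 0, "ry": -0.043, "rz": 0, "fingers": 1}]'

```text
clock: 3.0
tcp_pos: [0.6674, 0.1239, 0.2077]
orientation: [0.175, 0.02, 0.984, 0.004]
wrist_force: [-0.0, 0.3, -0.1]
finger_gap: -0.0001
```

servo_tool --deltas '[{"dx": 29.5, "dy": -26, "dz": 0, "rx": 0, "ry": 0, "rz": 0, "fingers": 1}, {"dx": 29.5, "dy": -26, "dz": 0, "rx": 0, "ry": 0, "rz": 0, "fingers": 1}, {"dx": 29.5, "dy": -26, "dz": 0, "rx": 0, "ry": 0, "rz": 0, "fingers": 1}, {"dx": 29.5, "dy": -26, "dz": 0, "rx": 0, "ry": 0, "rz": 0, "fingers": 1}, {"dx": 0, "dy": 0, "dz": 0, "rx": 0, "ry": 0, "rz": 0, "fingers": 1}, {"dx": 0, "dy": 0, "dz": 0, "rx": 0, "ry": 0, "rz": 0, "fingers": 1}]'

```text
clock: 3.6
tcp_pos: [0.7845, 0.0202, 0.207]
orientation: [0.173, 0.021, 0.985, 0.004]
wrist_force: [-1.1, 0.8, 1.0]
finger_gap: -0.0002
```

servo_tool --deltas '[{"dx": 0, "dy": -1, "dz": -25, "rx": 0, "ry": 0, "rz": 0, "fingers": 1}, {"dx": 0, "dy": -1, "dz": -25, "rx": 0, "ry": 0, "rz": 0, "fingers": 1}, {"dx": 0, "dy": -1, "dz": -25, "rx": 0, "ry": 0, "rz": 0, "fingers": 1}, {"dx": 0, "dy": 0, "dz": -25, "rx": 0, "ry": 0, "rz": 0, "fingers": 1}, {"dx": 0, "dy": 0, "dz": -12, "rx": 0, "ry": 0, "rz": 0, "fingers": 1}, {"dx": 0, "dy": 0, "dz": -10, "rx": 0, "ry": 0, "rz": 0, "fingers": 1}, {"dx": 0, "dy": 0, "dz": 0, "rx": 0, "ry": 0, "rz": 0, "fingers": 1}]'

```text
clock: 4.3
tcp_pos: [0.7834, 0.0189, 0.0848]
orientation: [0.173, 0.02, 0.985, 0.004]
wrist_force: [-1.1, -0.2, 0.2]
finger_gap: -0.0001
```

Run:
```python
from h import *
a=read_camera('top')['img'][100:320,200:440]; b=read_camera('side')['img'][150:370,150:390]
cv2.imwrite('pics/p1.png',cv2.resize(np.hstack([a,b])[:,:,::-1],None,fx=1.65,fy=1.65,interpolation=cv2.INTER_CUBIC))
```

```text
(no output)
```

View pics/p1.png

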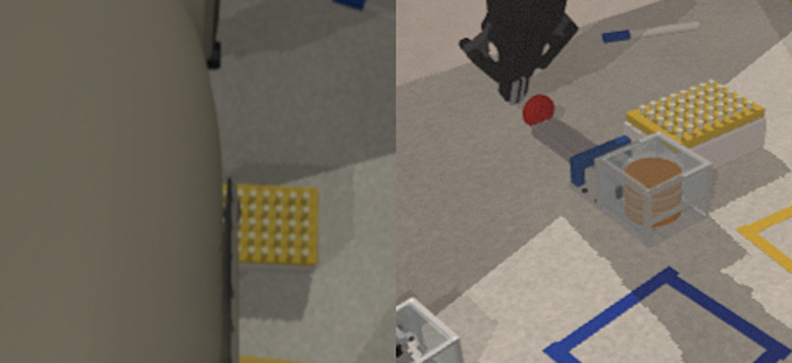

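The side view shows the closed fingertips just behind the knob, which is at about (538,110) in the crop. Now I'll push along (-1, 0.043).

servo_tool --deltas '[{"dx": -10, "dy": 0, "dz": 0, "rx": 0, "ry": 0, "rz": 0, "fingers": 1}, {"dx": -10, "dy": 0, "dz": 0, "rx": 0, "ry": 0, "rz": 0, "fingers": 1}, {"dx": -10, "dy": 0.4, "dz": 0, "rx": 0, "ry": 0, "rz": 0, "fingers": 1}, {"dx": -10, "dy": 0.4, "dz": 0, "rx": 0, "ry": 0, "rz": 0, "fingers": 1}, {"dx": -10, "dy": 0.4, "dz": 0, "rx": 0, "ry": 0, "rz": 0, "fingers": 1}, {"dx": 0, "dy": 0, "dz": 0, "rx": 0, "ry": 0, "rz": 0, "fingers": 1}]'

```text
clock: 5.0
tcp_pos: [0.7345, 0.0194, 0.0876]
orientation: [0.175, 0.02, 0.984, 0.004]
wrist_force: [3.9, 0.6, 2.5]
finger_gap: -0.0
```

servo_tool --deltas '[{"dx": -10, "dy": 0.4, "dz": -1, "rx": 0, "ry": 0, "rz": 0, "fingers": 1}, {"dx": -10, "dy": 0.4, "dz": -1, "rx": 0, "ry": 0, "rz": 0, "fingers": 1}, {"dx": -10, "dy": 0.4, "dz": -1, "rx": 0, "ry": 0, "rz": 0, "fingers": 1}, {"dx": -10, "dy": 0.4, "dz": 0, "rx": 0, "ry": 0, "rz": 0, "fingers": 1}, {"dx": -8, "dy": 0.4, "dz": 0, "rx": 0, "ry": 0, "rz": 0, "fingers": 1}, {"dx": 0, "dy": 0, "dz": 0, "rx": 0, "ry": 0, "rz": 0, "fingers": 1}]'

```text
clock: 5.6
tcp_pos: [0.6893, 0.0212, 0.0864]
orientation: [0.178, 0.02, 0.984, 0.003]
wrist_force: [6.0, 0.2, 5.3]
finger_gap: 0.0004
```

servo_tool --deltas '[{"dx": -6, "dy": 0.2, "dz": -1, "rx": 0, "ry": 0, "rz": 0, "fingers": 1}, {"dx": -6, "dy": 0.2, "dz": 0, "rx": 0, "ry": 0, "rz": 0, "fingers": 1}, {"dx": 0, "dy": 0, "dz": 0, "rx": 0, "ry": 0, "rz": 0, "fingers": 1}]'

```text
clock: 5.9
tcp_pos: [0.6784, 0.0216, 0.086]
orientation: [0.179, 0.02, 0.984, 0.004]
wrist_force: [6.4, 0.3, 5.8]
finger_gap: -0.0003
```

servo_tool --deltas '[{"dx": -3, "dy": 0.2, "dz": 0, "rx": 0, "ry": 0, "rz": 0, "fingers": 1}, {"dx": 0, "dy": 0, "dz": 0, "rx": 0, "ry": 0, "rz": 0, "fingers": 1}]'

```text
clock: 6.1
tcp_pos: [0.6757, 0.0218, 0.086]
orientation: [0.179, 0.02, 0.984, 0.004]
wrist_force: [6.5, 1.1, 6.5]
finger_gap: -0.0001
```

servo_tool --deltas '[{"dx": -3, "dy": 0.2, "dz": 0, "rx": 0, "ry": 0, "rz": 0, "fingers": 1}, {"dx": 0, "dy": 0, "dz": 0, "rx": 0, "ry": 0, "rz": 0, "fingers": 1}]'

```text
clock: 6.3
tcp_pos: [0.6728, 0.0219, 0.086]
orientation: [0.179, 0.02, 0.984, 0.003]
wrist_force: [7.0, 0.4, 5.2]
finger_gap: 0.0002
```

servo_tool --deltas '[{"dx": -3, "dy": 0.2, "dz": 0, "rx": 0, "ry": 0, "rz": 0, "fingers": 1}, {"dx": 0, "dy": 0, "dz": 0, "rx": 0, "ry": 0, "rz": 0, "fingers": 1}]'

```text
clock: 6.5
tcp_pos: [0.6699, 0.022, 0.086]
orientation: [0.179, 0.02, 0.984, 0.003]
wrist_force: [6.3, 0.7, 7.0]
finger_gap: 0.0
```

servo_tool --deltas '[{"dx": -3, "dy": 0.2, "dz": 0, "rx": 0, "ry": 0, "rz": 0, "fingers": 1}, {"dx": 0, "dy": 0, "dz": 0, "rx": 0, "ry": 0, "rz": 0, "fingers": 1}]'

```text
clock: 6.7
tcp_pos: [0.667, 0.0222, 0.086]
orientation: [0.179, 0.02, 0.984, 0.003]
wrist_force: [6.9, 0.1, 6.8]
finger_gap: -0.0
```

servo_tool --deltas '[{"dx": -3, "dy": 0.2, "dz": 0, "rx": 0, "ry": 0, "rz": 0, "fingers": 1}, {"dx": 0, "dy": 0, "dz": 0, "rx": 0, "ry": 0, "rz": 0, "fingers": 1}]'

```text
clock: 6.9
tcp_pos: [0.6649, 0.0223, 0.0861]
orientation: [0.18, 0.02, 0.983, 0.003]
wrist_force: [10.9, -0.3, 1.9]
finger_gap: 0.0001
```

Run:
```python
from h import *
a=read_camera('side')['img'][150:390,150:390]
cv2.imwrite('pics/p2.png',cv2.resize(a[:,:,::-1],None,fx=2.5,fy=2.5,interpolation=cv2.INTER_CUBIC))
```

```text
(no output)
```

View pics/p2.png

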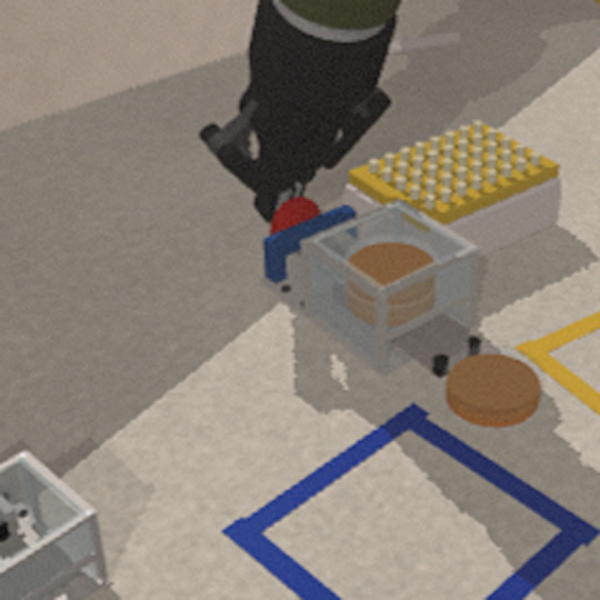

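The push force jumped from 7 to 11 N, so the plunger is at its stop. The dish is out on the bench at crop (493,390), in front of the gate. I'll give it one small extra push, then retreat.

servo_tool --deltas '[{"dx": -2, "dy": 0, "dz": 0, "rx": 0, "ry": 0, "rz": 0, "fingers": 1}, {"dx": 0, "dy": 0, "dz": 0, "rx": 0, "ry": 0, "rz": 0, "fingers": 1}, {"dx": 8, "dy": -0.3, "dz": 0, "rx": 0, "ry": 0, "rz": 0, "fingers": 1}, {"dx": 12, "dy": -0.5, "dz": 0, "rx": 0, "ry": 0, "rz": 0, "fingers": 1}, {"dx": 15, "dy": -0.6, "dz": 0, "rx": 0, "ry": 0, "rz": 0, "fingers": 1}, {"dx": 15, "dy": -0.6, "dz": 0, "rx": 0, "ry": 0, "rz": 0, "fingers": 1}, {"dx": 15, "dy": -0.6, "dz": 0, "rx": 0, "ry": 0, "rz": 0, "fingers": 1}, {"dx": 15, "dy": -0.6, "dz": 0, "rx": 0, "ry": 0, "rz": 0, "fingers": 1}]'

```text
clock: 7.75
tcp_pos: [0.739, 0.0193, 0.0831]
orientation: [0.175, 0.02, 0.984, 0.003]
wrist_force: [1.5, 0.1, 2.2]
finger_gap: 0.0
```

servo_tool --deltas '[{"dx": 15, "dy": -0.6, "dz": 0, "rx": 0, "ry": 0, "rz": 0, "fingers": 1}, {"dx": 15, "dy": -0.6, "dz": 0, "rx": 0, "ry": 0, "rz": 0, "fingers": 1}, {"dx": 10, "dy": -0.6, "dz": 0, "rx": 0, "ry": 0, "rz": 0, "fingers": 1}, {"dx": 2, "dy": 0, "dz": 15, "rx": 0, "ry": 0, "rz": 0, "fingers": 1}, {"dx": 0, "dy": 0, "dz": 30, "rx": 0, "ry": 0, "rz": 0, "fingers": 1}, {"dx": 0, "dy": 0, "dz": 40, "rx": 0, "ry": 0, "rz": 0, "fingers": 1}, {"dx": 0, "dy": 0, "dz": 40, "rx": 0, "ry": 0, "rz": 0, "fingers": 1}, {"dx": 0, "dy": 0, "dz": 0, "rx": 0, "ry": 0, "rz": 0, "fingers": 1}]'

```text
clock: 8.55
tcp_pos: [0.7825, 0.0176, 0.2153]
orientation: [0.18, 0.02, 0.984, 0.003]
wrist_force: [1.7, 0.1, 1.0]
finger_gap: -0.0003
```

Run:
```python
from h import *
r=read_camera('side'); a=r['img'][150:390,150:390]
cv2.imwrite('pics/p3.png',cv2.resize(a[:,:,::-1],None,fx=2.5,fy=2.5,interpolation=cv2.INTER_CUBIC))
for d in cut_out('dish1','side'):
    v,u=np.nonzero(d['region']); print(d['confidence'],d['extent'],back(r,(u.mean(),v.mean()),.0075))
print(proj(r,[.4866,.0285,.0075]))
```

```text
0.77 [326.0, 286.2, 368.4, 322.5] [0.48629032 0.03149696 0.0075    ]
0.59 [292.8, 248.8, 324.0, 262.6] [ 0.60955464 -0.0062466   0.0075    ]
[348.55857637 303.25115866]
```

View pics/p3.png

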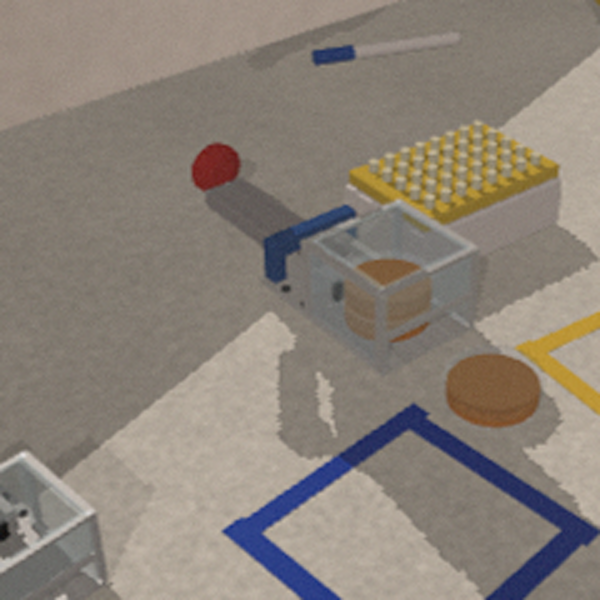

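The plunger is back at rest with the knob at crop (216,167), and the stack has dropped. dish1 lies at about (0.486, 0.030) on the bench. Next I'll go upright, yaw the tool, open the tips to about 22 mm, and approach behind the dish.

servo_tool --deltas '[{"dx": -20, "dy": -2, "dz": 0, "rx": 0, "ry": 0.12, "rz": 0, "fingers": 1}, {"dx": -25, "dy": -2, "dz": 0, "rx": 0, "ry": 0.12, "rz": 0, "fingers": 1}, {"dx": -25, "dy": -3, "dz": 0, "rx": 0, "ry": 0.12, "rz": 0, "fingers": 1}, {"dx": -25, "dy": -3, "dz": 0, "rx": 0, "ry": 0, "rz": -0.14, "fingers": 0.48}, {"dx": -25, "dy": -3, "dz": 0, "rx": 0, "ry": 0, "rz": -0.14, "fingers": 0.48}, {"dx": -25, "dy": -3, "dz": 0, "rx": 0, "ry": 0, "rz": -0.14, "fingers": 0.48}, {"dx": -25, "dy": -3, "dz": 0, "rx": 0, "ry": 0, "rz": -0.14, "fingers": 0.48}, {"dx": -25, "dy": -3, "dz": 0, "rx": 0, "ry": 0, "rz": -0.14, "fingers": 0.48}]'

```text
clock: 9.45
tcp_pos: [0.5817, -0.0041, 0.2043]
orientation: [-0.007, 0.365, 0.931, 0.001]
wrist_force: [1.5, 0.1, 1.5]
finger_gap: 0.022
```

servo_tool --deltas '[{"dx": -25, "dy": -5, "dz": 0, "rx": 0, "ry": 0, "rz": -0.14, "fingers": 0.48}, {"dx": -25, "dy": -5, "dz": 0, "rx": 0, "ry": 0, "rz": -0.14, "fingers": 0.48}, {"dx": -25, "dy": -5, "dz": 0, "rx": 0, "ry": 0, "rz": -0.14, "fingers": 0.48}, {"dx": -12, "dy": 0, "dz": 0, "rx": 0, "ry": 0, "rz": -0.13, "fingers": 0.48}, {"dx": 0, "dy": 0, "dz": 0, "rx": 0, "ry": 0, "rz": 0, "fingers": 0.48}, {"dx": 0, "dy": 0, "dz": 0, "rx": 0, "ry": 0, "rz": 0, "fingers": 0.48}]'

```text
clock: 10.05
tcp_pos: [0.4969, -0.0191, 0.2059]
orientation: [-0.005, 0.6, 0.8, 0.002]
wrist_force: [0.1, 0.4, -0.2]
finger_gap: 0.0218
```

Run:
```python
from h import *
from scipy.spatial.transform import Rotation as R
s=env.get_state(); q=s['orientation']; M=R.from_quat(np.r_[q[1:],q[0]]).as_matrix(); print(M.round(3),s['joint_pos'].round(2),s['tcp_pos'],s['finger_gap'])
T=np.eye(4);T[:3,:3]=M;T[:3,3]=s['tcp_pos']
r=save('wrist','w1.png'); T=T@np.array(r['hand_eye'])
for n,z in [('dish1',.0075),('red_dish',.0075),('blue_place',0)]:
  for d in cut_out(n,'wrist')[:3]:
    v,u=np.nonzero(d['region']); print(n,d['confidence'],d['extent'],back(r,(u.mean(),v.mean()),z,T))
```

```text
[[-0.279  0.96  -0.005]
 [ 0.96   0.279  0.01 ]
 [ 0.011 -0.002 -1.   ]] [-0.2   0.22 -0.32  1.03  0.01  1.08] [ 0.49692962 -0.01911632  0.20592031] 0.02178849999680071
dish1 0.71 [295.7, 129.5, 370.5, 208.2] [0.48837963 0.03287293 0.0075    ]
dish1 0.69 [416.2, 173.0, 493.5, 251.0] [0.58745213 0.02637036 0.0075    ]
dish1 0.62 [438.3, 172.7, 445.9, 176.0] [0.56615548 0.05156475 0.0075    ]
red_dish 0.79 [201.0, 225.0, 269.7, 294.9] [ 0.43555551 -0.0602476   0.0075    ]
blue_place 0.93 [207.8, 0.6, 410.2, 132.0] [0.45541671 0.09308589 0.        ]
```

View pics/w1.png

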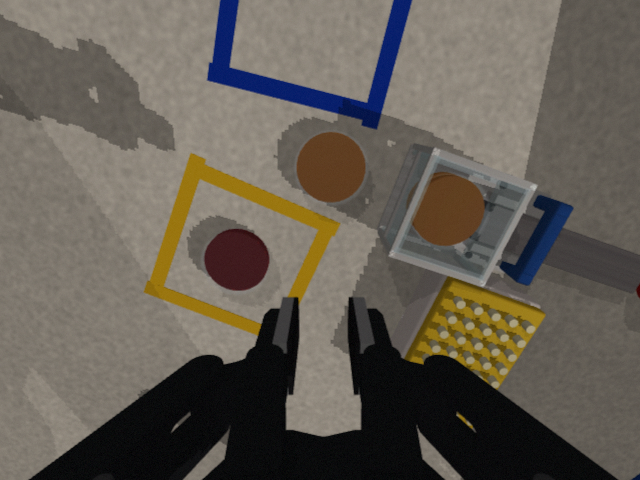

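The wrist view shows dish1 at pixel (331,167), between the blue square above and the fingertips' line of push, with the red dish clear at (237,259). dish1 is at about (0.4875, 0.032). I'll descend behind it.

servo_tool --deltas '[{"dx": 3, "dy": 2, "dz": -30, "rx": 0, "ry": 0, "rz": 0, "fingers": 0.48}, {"dx": 0, "dy": 0, "dz": -30, "rx": 0, "ry": 0, "rz": 0, "fingers": 0.48}, {"dx": 0, "dy": 0, "dz": -30, "rx": 0, "ry": 0, "rz": 0, "fingers": 0.48}, {"dx": 0, "dy": 0, "dz": -20, "rx": 0, "ry": 0, "rz": 0, "fingers": 0.48}, {"dx": 0, "dy": 0, "dz": -14, "rx": 0, "ry": 0, "rz": 0, "fingers": 0.48}, {"dx": 0, "dy": 0, "dz": 0, "rx": 0, "ry": 0, "rz": 0, "fingers": 0.48}]'

```text
clock: 10.85
tcp_pos: [0.4992, -0.0169, 0.0807]
orientation: [-0.006, 0.601, 0.799, 0.002]
wrist_force: [0.2, -0.2, -0.2]
finger_gap: 0.0219
```

servo_tool --deltas '[{"dx": -1.5, "dy": 5, "dz": 0, "rx": 0, "ry": 0, "rz": 0, "fingers": 0.48}, {"dx": -1.5, "dy": 5, "dz": 0, "rx": 0, "ry": 0, "rz": 0, "fingers": 0.48}, {"dx": -1.5, "dy": 5, "dz": 0, "rx": 0, "ry": 0, "rz": 0, "fingers": 0.48}, {"dx": -1.5, "dy": 5, "dz": 0, "rx": 0, "ry": 0, "rz": 0, "fingers": 0.48}, {"dx": -1.5, "dy": 6, "dz": 0, "rx": 0, "ry": 0, "rz": 0, "fingers": 0.48}, {"dx": -1.5, "dy": 6, "dz": 0, "rx": 0, "ry": 0, "rz": 0, "fingers": 0.48}, {"dx": -1.5, "dy": 6, "dz": 0, "rx": 0, "ry": 0, "rz": 0, "fingers": 0.48}, {"dx": 0, "dy": 0, "dz": 0, "rx": 0, "ry": 0, "rz": 0, "fingers": 0.48}]'

```text
clock: 11.65
tcp_pos: [0.4894, 0.0216, 0.0829]
orientation: [-0.004, 0.601, 0.799, 0.003]
wrist_force: [0.9, 0.7, -0.1]
finger_gap: 0.0222
```

```bash
cat > w.py <<'E'
from h import *
from scipy.spatial.transform import Rotation as R
import sys
s=env.get_state(); q=s['orientation']; T=np.eye(4);T[:3,:3]=R.from_quat(np.r_[q[1:],q[0]]).as_matrix();T[:3,3]=s['tcp_pos']
r=save('wrist',sys.argv[1]); T=T@np.array(r['hand_eye']); rs=read_camera('side')
for d in cut_out('dish1','wrist')[:2]:
    v,u=np.nonzero(d['region']); print('wrist',d['confidence'],d['extent'],back(r,(u.mean(),v.mean()),.0075,T))
for d in cut_out('dish1','side')[:2]:
    v,u=np.nonzero(d['region']); print('side',d['confidence'],d['extent'],back(rs,(u.mean(),v.mean()),.0075))
E
python3 w.py w2.png
```

```text
wrist 0.72 [500.1, 337.9, 597.0, 428.5] [0.60853867 0.01700613 0.0075    ]
wrist 0.64 [257.0, 170.1, 394.5, 299.7] [0.47980573 0.05867083 0.0075    ]
side 0.83 [292.4, 248.1, 319.0, 263.2] [ 0.61068619 -0.00538712  0.0075    ]
side 0.78 [318.9, 297.0, 362.1, 335.4] [0.47816082 0.0572036  0.0075    ]
```

View pics/w2.png

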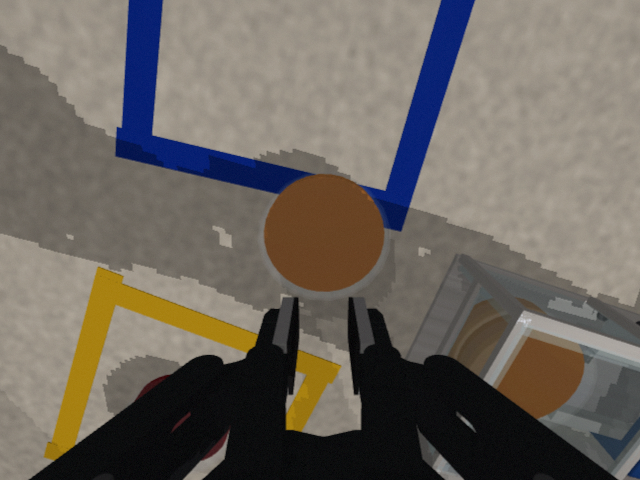

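dish1 is centred between the tips at pixel (326,233), at about (0.479, 0.058), and moving straight. I'll continue toward about (0.458, 0.126).

servo_tool --deltas '[{"dx": -2, "dy": 5, "dz": 0, "rx": 0, "ry": 0, "rz": 0, "fingers": 0.48}, {"dx": -2, "dy": 7, "dz": 0, "rx": 0, "ry": 0, "rz": 0, "fingers": 0.48}, {"dx": -2.2, "dy": 7, "dz": 0, "rx": 0, "ry": 0, "rz": 0, "fingers": 0.48}, {"dx": -2.2, "dy": 7, "dz": 0, "rx": 0, "ry": 0, "rz": 0, "fingers": 0.48}, {"dx": -2.2, "dy": 7, "dz": -1, "rx": 0, "ry": 0, "rz": 0, "fingers": 0.48}, {"dx": -2.2, "dy": 7, "dz": 0, "rx": 0, "ry": 0, "rz": 0, "fingers": 0.48}, {"dx": -2.2, "dy": 7, "dz": 0, "rx": 0, "ry": 0, "rz": 0, "fingers": 0.48}, {"dx": -2.2, "dy": 6, "dz": 0, "rx": 0, "ry": 0, "rz": 0, "fingers": 0.48}]'

```text
clock: 12.65
tcp_pos: [0.4724, 0.0745, 0.0819]
orientation: [-0.004, 0.601, 0.799, 0.003]
wrist_force: [-0.0, -0.2, -0.5]
finger_gap: 0.0223
```

servo_tool --deltas '[{"dx": -2, "dy": 6, "dz": 0, "rx": 0, "ry": 0, "rz": 0, "fingers": 0.48}, {"dx": -2, "dy": 6, "dz": 0, "rx": 0, "ry": 0, "rz": 0, "fingers": 0.48}, {"dx": -1, "dy": 3, "dz": 0, "rx": 0, "ry": 0, "rz": 0, "fingers": 0.48}, {"dx": 0, "dy": 0, "dz": 0, "rx": 0, "ry": 0, "rz": 0, "fingers": 0.48}]'

```text
clock: 13.05
tcp_pos: [0.4675, 0.0892, 0.0819]
orientation: [-0.004, 0.601, 0.799, 0.003]
wrist_force: [0.7, -0.3, 0.2]
finger_gap: 0.022
```

```bash
python3 w.py w3.png
```

```text
wrist 0.84 [254.5, 171.3, 392.1, 299.8] [0.45759174 0.12604689 0.0075    ]
side 0.64 [291.8, 330.6, 337.2, 372.0] [0.45579383 0.1247464  0.0075    ]
```

View pics/w3.png

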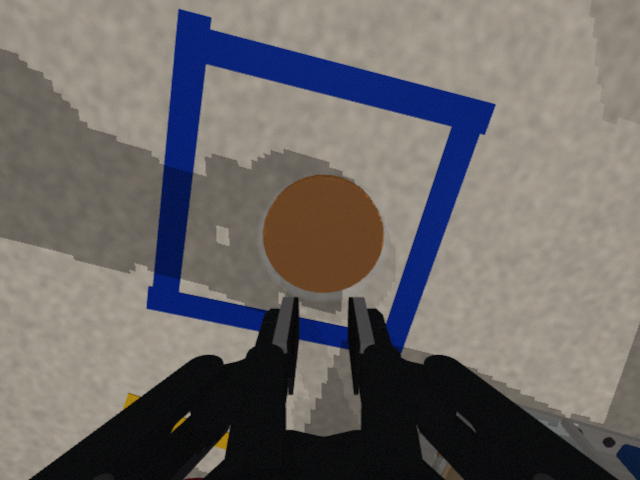

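dish1 lies inside the blue tape at pixel (323,234), at about (0.457, 0.1255) against the centre (0.448, 0.128). I'll back off, rise and do a final check.

servo_tool --deltas '[{"dx": 2, "dy": -6, "dz": 0, "rx": 0, "ry": 0, "rz": 0, "fingers": 0.48}, {"dx": 3, "dy": -10, "dz": 0, "rx": 0, "ry": 0, "rz": 0, "fingers": 0.48}, {"dx": 0, "dy": -2, "dz": 25, "rx": 0, "ry": 0, "rz": 0, "fingers": 0.48}, {"dx": 0, "dy": 0, "dz": 40, "rx": 0, "ry": 0, "rz": 0, "fingers": 0.48}, {"dx": 0, "dy": 0, "dz": 40, "rx": 0, "ry": 0, "rz": 0, "fingers": 0.48}, {"dx": -10, "dy": 20, "dz": 40, "rx": 0, "ry": 0, "rz": 0, "fingers": 0.48}, {"dx": 0, "dy": 0, "dz": 0, "rx": 0, "ry": 0, "rz": 0, "fingers": 0.48}, {"dx": 0, "dy": 0, "dz": 0, "rx": 0, "ry": 0, "rz": 0, "fingers": 0.48}]'

```text
clock: 14.05
tcp_pos: [0.4635, 0.0903, 0.2279]
orientation: [-0.003, 0.601, 0.799, 0.004]
wrist_force: [-0.7, 0.4, -1.2]
finger_gap: 0.0223
```

```bash
python3 w.py w4.png
python3 - <<'E'
from h import *
r=save('side','s4.png')
i=r['img'].astype(int); m=(i[...,0]>60)&(i[...,0]>1.9*i[...,1])&(i[...,0]>1.9*i[...,2]); v,u=np.nonzero(m[195:240,215:260]); print('knob',u.mean()+215,v.mean()+195,'was 235.7 216.1')
for n in ['red_dish','bottle','tube','tip_box']: print(n,[d['extent'] for d in cut_out(n,'side')[:1]])
E
```

```text
wrist 0.63 [294.2, 151.4, 363.2, 219.0] [0.45786001 0.12623493 0.0075    ]
wrist 0.56 [403.1, 313.4, 460.9, 361.5] [0.59093107 0.0138386  0.0075    ]
side 0.98 [290.5, 330.6, 337.1, 373.0] [0.45584151 0.12477445 0.0075    ]
side 0.72 [295.6, 246.9, 320.7, 260.5] [ 0.60975159 -0.0056705   0.0075    ]
knob 235.65748031496062 216.0984251968504 was 235.7 216.1
red_dish [[401.8, 280.5, 436.9, 311.0]]
bottle [[391.5, 163.7, 419.0, 212.5]]
tube [[440.9, 167.8, 472.1, 237.6]]
tip_box [[290.8, 199.0, 377.0, 251.8]]
```

View pics/s4.png

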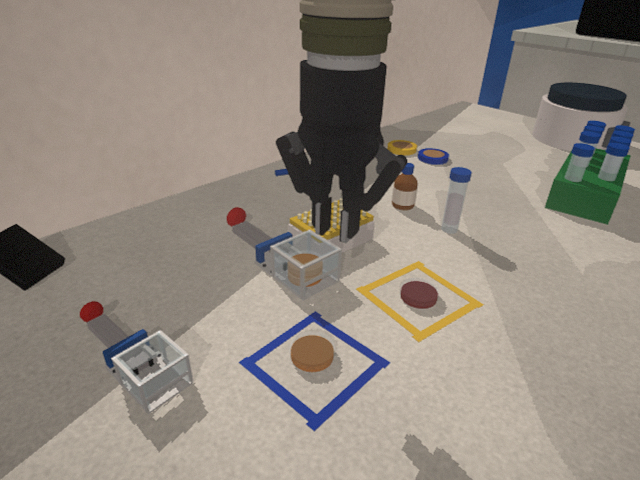

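The dish lies flat inside the blue square, the plunger is at its rest pixel, and the other things have not moved. I'm handing in.

```bash
python3 -c "
from workcell import job; print(job.hand_in())"
```

```text
the job is handed in; nothing more can be done
None
```

I pushed the larger dispenser's plunger to its stop once, where the force jumped from 7 to 11 N, and one dish came out. I let the plunger spring back, then slid the dish about 97 mm along the bench with the fingertips about 22 mm apart, and handed the job in at about 14 s. The hand-in gives no verdict.

- **dish1:** it is at about (0.457, 0.1255) m, roughly 9 mm in x and 3 mm in y from the blue square's centre. The limit is 24.5 mm. The wrist and side cameras agreed to within 2 mm.
- **Plunger:** the knob is at exactly the same pixel as at the start.
- **Stack:** two dishes are left in the magazine, and they look dropped by one. I judged this from the image and did not measure their height.
- **Red dish, bottle, tube and tip box:** they are at the same place in the side view to within about 4 pixels, which is about the networks' scatter.
- **Robot:** it is clear of everything.

No check failed. I viewed 10 pictures. The first move call was refused because its rows lacked keys; nothing moved.

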